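# Cut the test kiln's current and hold its lid at the balance point

## Robot

A 6-joint arm with a two-finger parallel gripper is mounted at the origin on the work surface. World frame = base frame: x ahead of the robot, y to its left, z up, the work surface at z = 0. Lengths are in m, angles in rad, forces in N, time in s.
With the tool pointing down it reaches from about 0.375 to 0.975 m from the base axis. Payload 3.8 kg.
Tool frame: the origin (TCP) lies midway between the tips of the shut fingers; the grasp point (between the pads) lies 19 mm behind it; z points along the fingers, y is the line along which they close (so a half turn about z gives the same grasp; the last joint's range is limited). The gripper opens to 85 mm and grips with 20 to 120 N. Pads are 22 mm wide; open, the fingers measure 114 mm over their backs; the gripper's body (76 mm by 85 mm) begins 54 mm behind the grasp point. The pads swing forward as they close: fully open they stand 13 mm farther back than shut.
Start: joints at [-1.329, 0.264, 1.604, -0, 1.274, -0.037], TCP at [0.186, -0.649, 0.209] pointing down, gripper open.
Joint ranges: [-2.63, 2.63], [-0.94, 2.18], [0.31, 2.57], [-1.31, 4.45], [0, 2.66], [-2.55, 2.55]. Speed limits (rad/s): [2.57, 2.57, 3.14, 3.14, 3.14, 3.14].

## Interface

Orientations are given as a rotation vector (axis times angle).
In Python, from workcell import bot, imaging gives the robot as it stands.
- The arm moves only by the tool step_arm, never from a script. Its argument "series" is a list of rows, each an object of numbers: "grip": the closure, from -1 (fully open) to 1 (shut); "x", "y", "z": the shift along the tool's x, y, z normalised to -1 to 1, where 1 is 500 mm; "ax", "ay", "az": the turn, a rotation vector about the tool's x, y, z normalised to -1 to 1, where 1 is 30 degrees. A call has 1 to 12 rows; each row is the pose to reach, as a shift and turn from the pose commanded when the call began, along the tool's axes at that moment; what a row does not reach only later rows make up. A row lasts 1/10 s, in which the tool goes at most 50 mm and 8.59 degrees, less where a joint would pass 70% of its speed; a pose out of reach is approached as far as the arm can. A call with a number of a shift or a turn outside -1 to 1 is refused whole. A call with a gripper value outside its range is refused whole. The fingers move at their own pace and stop on an object; "force" is the grip in N (left out, the last holds). Time passes only in rows, so rows that repeat a pose let the fingers close. It gives the time, the measured TCP pose, the force, the opening and the grip force at its end, in the units of the state.
- bot.read_state(): the state, without advancing time (a new reading comes with each control period).
- imaging.read_camera(name): name is "scene" or "top" or "wrist"; returns a dict with "img" (384x512x3 uint8, red, green, blue), "fx", "fy", "cx", "cy" (pixels), "R" (3x3) and "t" (3): a world point X has camera coordinates R X + t. Camera axes: x right, y down, z forward; pixel columns grow to the right and rows downward; lengths in m; the calibration is good to about 2 mm. A picture is of the moment at which its call begins. There is no depth.
- bot.finish_job(): hands the job in; it is judged then, once.
The state is a dict: "time": time; "q": joint angles; "joint_vel": joint speeds; "joint_torque": joint torques, N m; "tool_pos": TCP position; "tcp_rot": TCP orientation; "wrist_force": force on the tool from outside, world axes, zero at the start; "torque": the same for the moment, N m; "width": opening from 0.0 (shut) to 1.0 (fully open); "grip_force": force on a finger pad.
Only numpy, scipy, OpenCV 4.12 (cv2) and the standard library are available. Lean on these libraries where they do the work, as an engineer would, in place of code of your own. Each camera call takes 0.05 s, during which the arm holds its last target. There are 200 camera calls.

## Task

I want to refit the lid stay of the little test kiln. First, with the lid still shut, press the kiln's cut-off treadle down to its stop and keep it there for half a second, then let it spring back up; after that grip the lid's bar handle and swing the lid up to its balance point, where its weight stands straight above the hinge, a little short of upright. Do not let the lid drop or go over backwards, leave the other things on the table where they are, and finish while still holding the handle firmly in the gripper with the lid still at that point: do not let go.

Things in the scene. Friction and masses are not known exactly. Their poses are not given: they have to be found in the camera images.
- kiln: bench-top test kiln fixed to the table: open steel-clad firebrick box 180 mm deep (its x), 240 mm wide (its y), 115 mm high, with a lid on top. Origin at the centre of its underside; x points from the front (handle side, towards the robot) to the back (hinge side), z up. Its place and yaw vary.
- kiln_lid (a joint): angle of the kiln's lid, rad: 0 = shut (level), grows as the front edge is lifted, 2.3 = back stop. Pale firebrick slab 175 mm deep, 240 mm wide, 40 mm thick, 0.55 to 1 kg, almost free hinge along its lower rear edge: let go, it falls shut or over backwards. Its centre of mass is 107 mm in front of and 20 mm above the hinge when shut, so it balances at 1.39 rad (80 degrees, 10 short of upright).
- lid_hinge (a point): middle of the hinge line, at the kiln's upper rear edge: 90 mm behind the kiln's origin along its x, 115 mm above the table
- lid_handle (a point): middle of the lid's handle, on its axis: round steel bar 12 mm thick, 126 mm long, parallel to the hinge, on two posts 110 mm apart, its axis 45 mm out from the lid's front edge at the middle of the lid's thickness. When shut it lies 220 mm in front of the hinge and 20 mm above it (135 mm over the table); it moves with the lid. Fingers fit on both sides; the bar may turn in the grip.
- treadle (a joint): hinge angle of the cut-off treadle, rad: 0 = up (sprung), 0.22 = fully down on its stop. A spring brings it back up; at the pad it takes about 4 N to start and 8 N to reach the stop.
- treadle_pad (a point): where to press: middle of the ribbed part of the tread, on its upper face, 95 mm from the tread's hinge. The tread is an aluminium plate 125 by 80 mm, 8 mm thick, hinged along its far edge and sloping up by 15 degrees towards the robot's side; the pad is 51 mm above the table when up and sinks 20 mm to the stop.
- treadle_base: steel base plate of the treadle, 140 mm (its x) by 100 mm (its y) by 8 mm, fixed to the table; origin at the centre of its underside; the tread's hinge lies 55 mm along its +x at 22 mm height. It stands on the left or on the right of the kiln.
- banding_wheel: low turntable, wooden disc 140 mm across on a dark metal foot, 48 mm high, fixed; bystander that stands on the side of the kiln where the treadle is not; origin at the centre of its underside
- bowl_front: round blue bowl, 104 mm across the rim, 55 mm high, in front of the kiln; loose bystander; origin at the centre of its underside
- bowl_left: round brown clay bowl, 110 mm across, 60 mm high, to the left of the kiln; loose bystander; origin at the centre of its underside
- bowl_right: round blue bowl, 110 mm across, 60 mm high, to the right of the kiln; loose bystander; origin at the centre of its underside
- water_bottle: clear plastic bottle with a green cap, 64 mm across, 170 mm high, at the left; loose bystander; origin at the centre of its underside
- glaze_jar: white plastic jar, 70 mm across, 90 mm high, at the right; loose bystander; origin at the centre of its underside
- loop_brush: brush 160 mm long lying flat in front of the kiln, near the robot; loose bystander; its x axis runs along it
Things that resemble listed ones, but are neither listed nor needed, are in the scene too. Leave any pink look-alike of the treadle_base alone.

How it is judged:
On the way, in this order (a step that is already met when the one before it is completed fails the run):
1. the treadle is pressed to its stop while the lid is shut (value of joint treadle above 0.2 rad and value of joint kiln_lid below 0.05 rad), for 0.3 s.
2. the treadle has sprung back and the lid is gripped and half raised (value of joint treadle below 0.04 rad and value of joint kiln_lid above 0.6 rad and contact force between the fingers and kiln_lid above 2 N), for 0.05 s.
3. the lid stands at its balance point in the grip (value of joint kiln_lid between 1.3 and 1.48 rad and velocity of joint kiln_lid between -0.05 and 0.05 rad/s and contact force between the fingers and kiln_lid above 5 N), for 0.3 s.
At the end, for the whole second after the job is handed in: The lid stands still (under 0.05 rad/s) at its balance point, between 1.30 and 1.48 rad, with the fingers gripping it (more than 5 N), and the treadle is up (under 0.04 rad) (all of step 3 and value of joint treadle below 0.04 rad); the arm keeps its last pose, push and grip.
It fails at once if the lid goes over backwards (beyond 1.75 rad) (value of joint kiln_lid above 1.75 rad).
It fails at once if the lid is dropped (falls shut faster than 1.5 rad/s) (velocity of joint kiln_lid below -1.5 rad/s).
It fails at once if a bystander is moved by more than 30 mm (distance of any of bowl_front, bowl_left, bowl_right, water_bottle, glaze_jar, loop_brush from where it was at the start of the episode above 0.03 m).
It also fails if it takes over 56 s, if anything falls off the work surface, if the arm or the gripper's body presses on something with over 40 N, if the wrist force passes 120 N, or if a joint passes its speed limit or range.

## Working session

There is one attempt and no reset: what is moved stays moved. The work goes in short steps, Python scripts to look and compute and a tool call to move; the robot and the scene stay as the last step left them, time stands still between calls to the robot, and variables do not carry over. Pictures are saved under pics/ and viewed, at most 10 in all, crops included, and the job is handed in when it is done.

Besides the shell and the picture viewer there is one more tool, called after "Request:" by a JSON object that holds its "name" and its "arguments", one argument or row to a line. step_arm: Moves the arm, as the interface text tells. Scaled input: -1 to 1 covers 500 mm each way for a shift and 30 degrees each way for a turn. Its arguments: {"type":"object","properties":{"series":{"type":"array","items":{"type":"object","properties":{"grip":{"type":"number"},"x":{"type":"number","minimum":-1,"maximum":1},"y":{"type":"number","minimum":-1,"maximum":1},"z":{"type":"number","minimum":-1,"maximum":1},"ax":{"type":"number","minimum":-1,"maximum":1},"ay":{"type":"number","minimum":-1,"maximum":1},"az":{"type":"number","minimum":-1,"maximum":1}}}},"force":{"type":"number"}},"required":["series"]}

```bash
mkdir -p pics && python3 - <<'E'
from workcell import bot, imaging
import cv2, pickle
s=bot.read_state(); print(s)
d={}
for n in ("scene","top"):
    c=imaging.read_camera(n); d[n]=c
    cv2.imwrite(f"pics/{n}0.png",cv2.resize(c["img"][:,:,::-1],(800,600),interpolation=cv2.INTER_CUBIC))
    print(n,c["fx"],c["cx"],c["cy"],c["R"],c["t"])
pickle.dump(d,open("cams.pkl","wb"))
E
```

```text
{'time': 0.0, 'q': array([-1.32888514e+00,  2.64782203e-01,  1.60539324e+00,  4.23471545e-05,
        1.27369541e+00, -3.68943757e-02]), 'joint_vel': array([ 0.00160544,  0.00194277, -0.00131061, -0.00164769, -0.00068183,
       -0.00068375]), 'joint_torque': array([ 9.38854464e-04, -5.15109444e+01, -3.67318261e+01,  8.58527005e-05,
        1.30883619e-02,  6.18422050e-06]), 'tool_pos': array([ 0.18559182, -0.64816183,  0.20733212]), 'tcp_rot': array([-3.10887090e+00, -4.36194873e-01,  3.02726105e-04]), 'wrist_force': array([-0.11054654, -0.26802779, -0.19423467]), 'torque': array([0.04562748, 0.01407103, 0.03569521]), 'grip_force': 0.0, 'width': 1.0020250331495215}
scene 496.23242194018945 257.12170802916273 187.26532316546928 [[-0.73816577  0.67454572 -0.00996848]
 [ 0.56149993  0.60613337 -0.56331179]
 [-0.37393732 -0.42141478 -0.82618428]] [ 0.35152025 -0.21706296  1.98540964]
top 440.8993205478692 253.22177748055614 196.1223139245624 [[-6.72584279e-04 -9.99830645e-01 -1.83910135e-02]
 [-9.85213763e-01  3.81342997e-03 -1.71287181e-01]
 [ 1.71328305e-01  1.80038746e-02 -9.85049477e-01]] [0.01874284 0.50355607 1.57812391]
```

View pics/scene0.png

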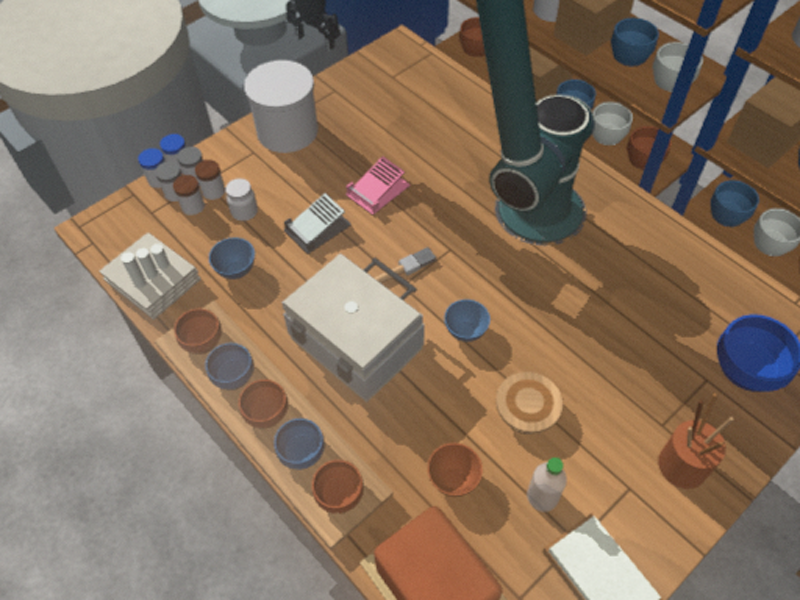

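View pics/top0.png

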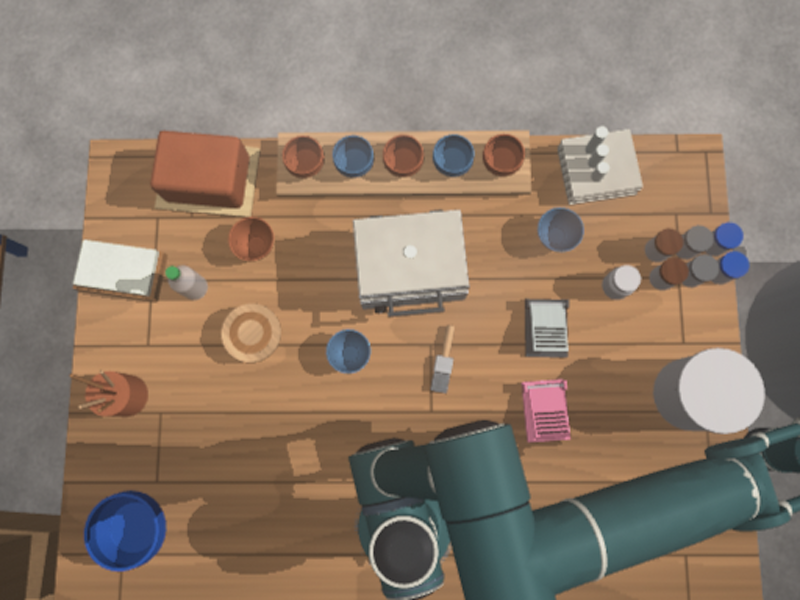

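The treadle candidates in the top view are the aluminium one on a dark base at (547,327) and the pink one at (547,410). The aluminium one fits the description; the pink one is the look-alike to leave alone. I'll confirm that in one crop and measure both the lid and the treadle.

```bash
cat > h.py <<'E'
import numpy as np, pickle, cv2
from scipy.spatial.transform import Rotation as Ro
def ray(c,uv,z):
    d=np.array([(uv[0]-c["cx"])/c["fx"],(uv[1]-c["cy"])/c["fy"],1.])
    o=-c["R"].T@c["t"]; w=c["R"].T@d
    return o+w*(z-o[2])/w[2]
def proj(c,X):
    p=c["R"]@np.asarray(X)+c["t"]; return np.array([c["fx"]*p[0]/p[2]+c["cx"],c["fy"]*p[1]/p[2]+c["cy"]])
E
python3 - <<'E'
from h import *
d=pickle.load(open("cams.pkl","rb")); c=d["top"]; im=c["img"]
cv2.imwrite("pics/crop.png",cv2.resize(im[130:240,220:375,::-1],None,fx=5,fy=5,interpolation=cv2.INTER_CUBIC))
k=.64
for n,u,z in [("c1",(354,219),.155),("c2",(461,211),.155),("c3",(468,288),.155),("c4",(360,299),.155),("h1",(389,313),.135),("h2",(443,307),.135),("pad",(549,338),.051),("hinge",(547,303),.026)]:
    print(n,ray(c,np.array(u)*k,z).round(3))
E
```

```text
c1 [0.684 0.109 0.155]
c2 [ 0.701 -0.131  0.155]
c3 [ 0.525 -0.143  0.155]
c4 [0.501 0.094 0.155]
h1 [0.473 0.031 0.135]
h2 [ 0.486 -0.089  0.135]
pad [ 0.427 -0.338  0.051]
hinge [ 0.514 -0.341  0.026]
```

View pics/crop.png

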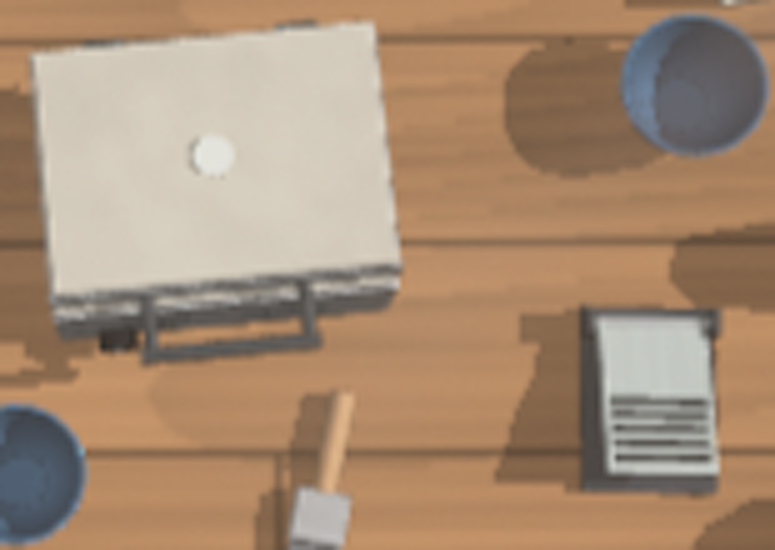

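The crop confirms an aluminium ribbed tread on a dark steel base, with ribs centred at crop (661,430) and its hinge edge at the far side, (658,318). The handle bar runs from crop (145,355) to (322,342), and the lid corners are (33,57), (375,23), (400,265) and (52,297).

```bash
python3 - <<'E'
from h import *
d=pickle.load(open("cams.pkl","rb")); c=d["top"]
g=lambda u,z: ray(c,np.array(u)/5+[219.6,129.6],z)
cs=[g(u,.155) for u in [(33,57),(375,23),(400,265),(52,297)]]
h=[g(u,.135) for u in [(145,355),(322,342)]]
for p in cs+h: print(p.round(4))
def yaw(a,b): v=a-b; return np.degrees(np.arctan2(-v[0],v[1]))
print("yaws",yaw(cs[0],cs[1]),yaw(cs[3],cs[2]),yaw(h[0],h[1]))
H=(h[0]+h[1])/2; print("H",H)
C=sum(cs)/4
y=np.radians(np.mean([yaw(cs[0],cs[1]),yaw(cs[3],cs[2]),yaw(h[0],h[1])])); f=np.array([np.cos(y),np.sin(y),0]); print("lid centre",C,"handle from lid",C-f*.1325, np.degrees(y))
pad=g((661,430),.051); hi=g((658,318),.024); print("pad",pad,hi,np.linalg.norm((pad-hi)[:2]))
E
```

```text
[0.6805 0.1101 0.155 ]
[ 0.7037 -0.1295  0.155 ]
[ 0.5307 -0.1437  0.155 ]
[0.5094 0.0953 0.155 ]
[0.472 0.032 0.135]
[ 0.4807 -0.0906  0.135 ]
yaws 5.530401224881261 5.1077905483563635 4.045101838188102
H [ 0.47636307 -0.02932274  0.135     ]
lid centre [ 0.60608638 -0.01694715  0.155     ] handle from lid [ 0.47406953 -0.02825206  0.155     ] 4.894431203808575
pad [ 0.42939803 -0.33923607  0.051     ] [ 0.51661376 -0.34583278  0.024     ] 0.08746484168061339
```

```bash
cat >> h.py <<'E'
def mv(s,target,yaw=None):
    """normalised step to world target (TCP); yaw: direction (deg) of tool y, tool down"""
    R=Ro.from_rotvec(s["tcp_rot"]); out=R.inv().apply(np.array(target)-s["tool_pos"])/.5
    a=np.zeros(3)
    if yaw is not None:
        best=[]
        for k in (0,180):
            y=np.radians(yaw+k); Y=np.array([np.cos(y),np.sin(y),0]); Z=np.array([0,0,-1.]); X=np.cross(Y,Z)
            best.append((R.inv()*Ro.from_matrix(np.c_[X,Y,Z])).as_rotvec())
        for b in best: print("turn deg",np.degrees(b).round(2), "norm",(np.degrees(b)/30).round(4))
    print("shift",out.round(4)); return out
E
python3 - <<'E'
from h import *
from workcell import bot
s=bot.read_state(); R=Ro.from_rotvec(s["tcp_rot"]).as_matrix(); print(R.round(3))
mv(s,(.428,-.339,.15),90); mv(s,(.428,-.339,.075)); mv(s,(.428,-.339,.15),5)
E
```

```text
[[ 0.961  0.275 -0.   ]
 [ 0.275 -0.961  0.002]
 [ 0.    -0.002 -1.   ]]
turn deg [-2.0000e-02 -1.7000e-01 -1.6403e+02] norm [-5.0000e-04 -5.7000e-03 -5.4675e+00]
turn deg [-1.200e-01  1.000e-02  1.597e+01] norm [-4.000e-03  4.000e-04  5.324e-01]
shift [ 0.6363 -0.4609  0.1159]
shift [ 0.6363 -0.4606  0.2659]
turn deg [ -0.1   -0.09 -79.03] norm [-0.0032 -0.0029 -2.6342]
turn deg [-9.0000e-02  1.0000e-01  1.0097e+02] norm [-3.0000e-03  3.4000e-03  3.3658e+00]
shift [ 0.6363 -0.4609  0.1159]
```

Request:
{"name": "step_arm", "arguments": {
  "series": [
    {"x":0.08,"y":-0.058,"z":0.015,"grip":1},
    {"x":0.16,"y":-0.115,"z":0.03,"grip":1},
    {"x":0.24,"y":-0.173,"z":0.045,"grip":1},
    {"x":0.32,"y":-0.23,"z":0.058,"grip":1},
    {"x":0.4,"y":-0.288,"z":0.072,"grip":1},
    {"x":0.48,"y":-0.346,"z":0.087,"grip":1},
    {"x":0.56,"y":-0.404,"z":0.1,"az":0.2,"grip":1},
    {"x":0.6363,"y":-0.461,"z":0.116,"az":0.4,"grip":1},
    {"x":0.6363,"y":-0.461,"z":0.17,"az":0.53,"grip":1},
    {"x":0.6363,"y":-0.461,"z":0.22,"az":0.53,"grip":1},
    {"x":0.6363,"y":-0.461,"z":0.266,"az":0.53,"grip":1},
    {"x":0.6363,"y":-0.461,"z":0.266,"az":0.53,"grip":1}
  ],
  "force": 40
}}

```text
validation failed for argument at $.se...
```

```bash
python3 - <<'E'
from h import *
from workcell import bot, imaging
s=bot.read_state(); print(s["tool_pos"],s["wrist_force"],s["width"],s["time"])
c=imaging.read_camera("scene"); p=proj(c,[.428,-.339,.05]); print(p)
u,v=p.astype(int); x0,y0=max(u-50,0),max(v-50,0)
a=cv2.resize(c["img"][y0:y0+100,x0:x0+100,::-1],None,fx=4,fy=4,interpolation=cv2.INTER_CUBIC)
w=imaging.read_camera("wrist"); b=cv2.resize(w["img"][:,:,::-1],(400,300)); b=cv2.copyMakeBorder(b,0,100,0,0,cv2.BORDER_CONSTANT)
cv2.imwrite("pics/press.png",np.hstack([a,b]))
mv(s,(.428,-.339,.029),90)
E
```

```text
[ 0.18558634 -0.64822607  0.20746463] [-0.04249323  0.64396469 -0.20470257] 1.000031523196291 0.1
[207.26858752 133.08532222]
turn deg [-2.0000e-02 -1.7000e-01 -1.6403e+02] norm [-5.0000e-04 -5.7000e-03 -5.4675e+00]
turn deg [-1.200e-01  1.000e-02  1.597e+01] norm [-4.000e-03  4.000e-04  5.324e-01]
shift [ 0.6363 -0.4604  0.3579]
```

View pics/press.png

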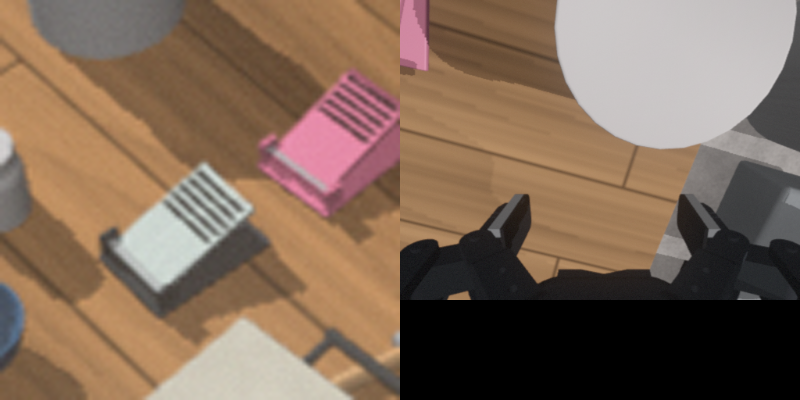

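The call was refused, so the arm hasn't moved. The left half shows the free aluminium treadle with its ribs at crop (208,203), matching the projected pad at (201,200). The wrist half shows a tall white cylinder near the gripper, so I'll check where it stands before moving.

```bash
python3 - <<'E'
from h import *
d=pickle.load(open("cams.pkl","rb")); k=.64
# scene: cylinder top ellipse centre (280,92), bottom edge ~ (287,150); left/right 246..315
# two-view intersection of top centre
A=[];B=[]
for n,u in (("scene",(280,92)),("top",(721,391))):
    c=d[n]; o=-c["R"].T@c["t"]; w=c["R"].T@np.array([(u[0]*k-c["cx"])/c["fx"],(u[1]*k-c["cy"])/c["fy"],1]); w/=np.linalg.norm(w)
    P=np.eye(3)-np.outer(w,w); A.append(P);B.append(P@o)
X=np.linalg.solve(sum(A),sum(B)); print("cyl top",X)
c=d["top"]; print(ray(c,np.array((678,391))*k,X[2]),ray(c,np.array((764,391))*k,X[2]))
E
```

```text
cyl top [ 0.29640055 -0.68408783  0.1242065 ]
[ 0.30075837 -0.59719149  0.1242065 ] [ 0.30046348 -0.7822374   0.1242065 ]
```

Request:
{"name": "step_arm", "arguments": {
  "series": [
    {"x":0.08,"y":-0.06,"z":0,"grip":1},
    {"x":0.16,"y":-0.12,"z":0,"grip":1},
    {"x":0.24,"y":-0.17,"z":0,"grip":1},
    {"x":0.32,"y":-0.23,"z":0,"grip":1},
    {"x":0.4,"y":-0.29,"z":0.03,"grip":1},
    {"x":0.48,"y":-0.35,"z":0.06,"grip":1},
    {"x":0.56,"y":-0.4,"z":0.1,"az":0.2,"grip":1},
    {"x":0.636,"y":-0.46,"z":0.12,"az":0.4,"grip":1},
    {"x":0.636,"y":-0.46,"z":0.17,"az":0.53,"grip":1},
    {"x":0.636,"y":-0.46,"z":0.22,"az":0.53,"grip":1},
    {"x":0.636,"y":-0.46,"z":0.266,"az":0.53,"grip":1}
  ],
  "force": 40
}}

```text
validation failed for argument at $.se...
```

Request:
{"name": "step_arm", "arguments": {
  "series": [
    {"x":0.08,"y":-0.06,"z":0.0,"ax":0.0,"ay":0.0,"az":0.0,"grip":1.0}
  ],
  "force": 40
}}

```text
time: 0.3
tool_pos: [0.2133, -0.6121, 0.2078]
tcp_rot: [3.111, 0.429, -0.003]
wrist_force: [0.6, 0.6, -0.2]
width: 0.86
grip_force: 0.0
```

All the keys seem to be needed in each row.

Request:
{"name": "step_arm", "arguments": {
  "series": [
    {"x":0.08,"y":-0.06,"z":0.0,"ax":0.0,"ay":0.0,"az":0.0,"grip":1.0},
    {"x":0.16,"y":-0.12,"z":0.0,"ax":0.0,"ay":0.0,"az":0.0,"grip":1.0},
    {"x":0.24,"y":-0.17,"z":0.0,"ax":0.0,"ay":0.0,"az":0.0,"grip":1.0},
    {"x":0.32,"y":-0.23,"z":0.03,"ax":0.0,"ay":0.0,"az":0.0,"grip":1.0},
    {"x":0.4,"y":-0.29,"z":0.06,"ax":0.0,"ay":0.0,"az":0.1,"grip":1.0},
    {"x":0.48,"y":-0.34,"z":0.09,"ax":0.0,"ay":0.0,"az":0.3,"grip":1.0},
    {"x":0.556,"y":-0.4,"z":0.12,"ax":0.0,"ay":0.0,"az":0.5,"grip":1.0},
    {"x":0.556,"y":-0.4,"z":0.17,"ax":0.0,"ay":0.0,"az":0.53,"grip":1.0},
    {"x":0.556,"y":-0.4,"z":0.22,"ax":0.0,"ay":0.0,"az":0.53,"grip":1.0},
    {"x":0.556,"y":-0.4,"z":0.26,"ax":0.0,"ay":0.0,"az":0.53,"grip":1.0},
    {"x":0.556,"y":-0.4,"z":0.26,"ax":0.0,"ay":0.0,"az":0.53,"grip":1.0}
  ]
}}

```text
time: 1.4
tool_pos: [0.4259, -0.3378, 0.0752]
tcp_rot: [-3.137, -0.003, 0.008]
wrist_force: [-0.5, -0.1, -0.6]
width: 0.0
grip_force: 0.0
```

```bash
python3 - <<'E'
from h import *
from workcell import bot
s=bot.read_state(); print(s["tool_pos"],s["wrist_force"],s["width"],s["time"],s["q"].round(3))
mv(s,(.428,-.339,.031),90)
E
```

```text
[ 0.42588964 -0.33783312  0.07518662] [-0.50739749 -0.14041068 -0.62886083] 4.906519044808737e-05 1.4 [-0.716  0.145  2.009 -0.     0.995  0.852]
turn deg [  -0.48   -0.42 -179.88] norm [-0.016  -0.014  -5.9962]
turn deg [-0.27  0.31  0.11] norm [-0.0089  0.0102  0.0038]
shift [0.0047 0.0028 0.0883]
```

Request:
{"name": "step_arm", "arguments": {
  "series": [
    {"x":0.004,"y":0.0,"z":0.03,"ax":0.0,"ay":0.0,"az":0.0,"grip":1.0},
    {"x":0.004,"y":0.0,"z":0.05,"ax":0.0,"ay":0.0,"az":0.0,"grip":1.0},
    {"x":0.004,"y":0.0,"z":0.065,"ax":0.0,"ay":0.0,"az":0.0,"grip":1.0},
    {"x":0.004,"y":0.0,"z":0.08,"ax":0.0,"ay":0.0,"az":0.0,"grip":1.0},
    {"x":0.004,"y":0.0,"z":0.086,"ax":0.0,"ay":0.0,"az":0.0,"grip":1.0},
    {"x":0.004,"y":0.0,"z":0.086,"ax":0.0,"ay":0.0,"az":0.0,"grip":1.0}
  ]
}}

```text
time: 2.0
tool_pos: [0.4299, -0.3401, 0.0352]
tcp_rot: [-3.141, -0.002, 0.001]
wrist_force: [-0.1, -0.2, 0.9]
width: -0.001
grip_force: 0.0
```

```bash
python3 - <<'E'
from h import *
from workcell import bot, imaging
s=bot.read_state(); print(s["tool_pos"],s["wrist_force"],s["joint_torque"].round(2))
c=imaging.read_camera("scene"); p=proj(c,[.428,-.339,.05]); u,v=p.astype(int); x0,y0=u-50,v-50
a=cv2.resize(c["img"][y0:y0+100,x0:x0+100,::-1],(400,400),interpolation=cv2.INTER_CUBIC)
w=imaging.read_camera("wrist"); b=cv2.resize(w["img"][:,:,::-1],(400,300)); b=cv2.copyMakeBorder(b,0,100,0,0,cv2.BORDER_CONSTANT)
cv2.imwrite("pics/press2.png",np.hstack([a,b]))
s=bot.read_state(); print(s["tool_pos"],s["wrist_force"])
E
```

```text
[ 0.42988343 -0.34013902  0.03522778] [-0.1145085  -0.15636524  0.85170538] [-2.000e-02 -4.132e+01 -3.034e+01 -0.000e+00 -7.000e-02 -0.000e+00]
[ 0.43035789 -0.3404954   0.03593152] [-0.79925568  0.41331578  0.21301414]
```

View pics/press2.png

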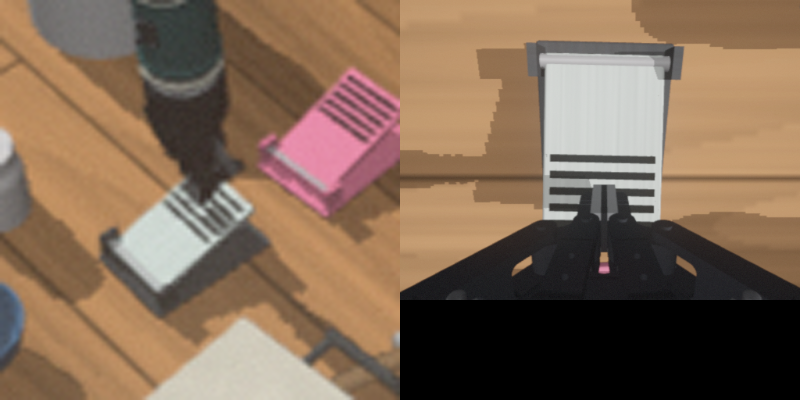

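The wrist view has the fingertips over the middle of the ribs, at (603,185). The tread doesn't look depressed yet and there is almost no force, so I'll go further down in small steps.

Request:
{"name": "step_arm", "arguments": {
  "series": [
    {"x":0.0,"y":0.0,"z":0.005,"ax":0.0,"ay":0.0,"az":0.0,"grip":1.0},
    {"x":0.0,"y":0.0,"z":0.01,"ax":0.0,"ay":0.0,"az":0.0,"grip":1.0}
  ]
}}

```text
time: 2.3
tool_pos: [0.4306, -0.3406, 0.0311]
tcp_rot: [3.141, 0.002, 0.001]
wrist_force: [-0.3, 0.3, -1.5]
width: 0.001
grip_force: 0.0
```

```bash
python3 - <<'E'
from h import *
from workcell import bot, imaging
s=bot.read_state(); print(s["tool_pos"],s["wrist_force"])
d=pickle.load(open("cams.pkl","rb")); c=d["scene"]; u,v=proj(c,[.428,-.339,.05]).astype(int); x0,y0=u-50,v-50
n=imaging.read_camera("scene")
a=[cv2.resize(k["img"][y0:y0+100,x0:x0+100,::-1],(400,400),interpolation=cv2.INTER_CUBIC) for k in (c,n)]
cv2.imwrite("pics/press3.png",np.hstack(a))
for z in (.03,.05): print((proj(c,[.43,-.34,z])-[x0,y0])*4)
E
```

```text
[ 0.43056317 -0.34061921  0.03106628] [-0.30779967  0.26430158 -1.45779895]
[200.74308945 214.18449041]
[198.82454919 200.83708406]
```

View pics/press3.png

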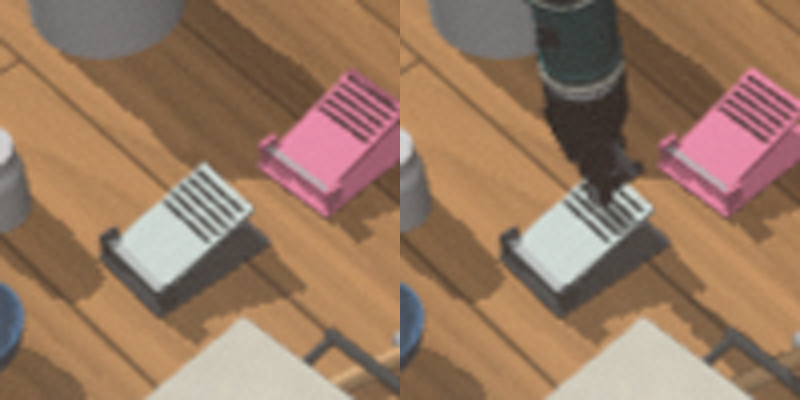

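Request:
{"name": "step_arm", "arguments": {
  "series": [
    {"x":0.0,"y":0.0,"z":0.005,"ax":0.0,"ay":0.0,"az":0.0,"grip":1.0},
    {"x":0.0,"y":0.0,"z":0.01,"ax":0.0,"ay":0.0,"az":0.0,"grip":1.0},
    {"x":0.0,"y":0.0,"z":0.01,"ax":0.0,"ay":0.0,"az":0.0,"grip":1.0}
  ]
}}

```text
time: 2.65
tool_pos: [0.4301, -0.3404, 0.0257]
tcp_rot: [3.141, 0.002, -0.0]
wrist_force: [-0.7, 0.0, 3.3]
width: -0.001
grip_force: 1.4
```

Request:
{"name": "step_arm", "arguments": {
  "series": [
    {"x":0.0,"y":0.0,"z":0.004,"ax":0.0,"ay":0.0,"az":0.0,"grip":1.0},
    {"x":0.0,"y":0.0,"z":0.008,"ax":0.0,"ay":0.0,"az":0.0,"grip":1.0},
    {"x":0.0,"y":0.0,"z":0.008,"ax":0.0,"ay":0.0,"az":0.0,"grip":1.0}
  ]
}}

```text
time: 2.95
tool_pos: [0.4301, -0.3405, 0.0217]
tcp_rot: [3.141, 0.002, -0.0]
wrist_force: [-2.0, -0.9, 4.4]
width: 0.002
grip_force: 1.9
```

```bash
python3 - <<'E'
from h import *
from workcell import bot, imaging
s=bot.read_state(); print(s["tool_pos"],s["wrist_force"],s["torque"])
d=pickle.load(open("cams.pkl","rb")); c=d["scene"]; u,v=proj(c,[.428,-.339,.05]).astype(int); x0,y0=u-50,v-50
n=imaging.read_camera("scene"); 
# vertical shift of near edge of tread between before and now: flow in right corner patch
g=[cv2.cvtColor(k["img"],cv2.COLOR_RGB2GRAY) for k in (c,n)]
pts=np.array([[x0+63,y0+51],[x0+55,y0+59],[x0+48,y0+52],[x0+40,y0+70],[x0+28,y0+62]],np.float32).reshape(-1,1,2)
q,st,e=cv2.calcOpticalFlowPyrLK(g[0],g[1],pts,None,winSize=(9,9)); print((q-pts)[:,0],st.T)
E
```

```text
[ 0.43010675 -0.34050228  0.0216524 ] [-1.9593341  -0.85360371  4.40386705] [-0.07982185  0.35754798  0.05383394]
[[ 0.3327942   0.72050476]
 [ 0.360672    0.42796326]
 [ 2.362259    2.336502  ]
 [ 0.09640503  0.04205322]
 [ 0.01445007 -0.01014709]] [[1 1 1 1 1]]
```

Request:
{"name": "step_arm", "arguments": {
  "series": [
    {"x":0.0,"y":0.0,"z":0.006,"ax":0.0,"ay":0.0,"az":0.0,"grip":1.0},
    {"x":0.0,"y":0.0,"z":0.012,"ax":0.0,"ay":0.0,"az":0.0,"grip":1.0},
    {"x":0.0,"y":0.0,"z":0.012,"ax":0.0,"ay":0.0,"az":0.0,"grip":1.0}
  ]
}}

```text
time: 3.3
tool_pos: [0.43, -0.3405, 0.0155]
tcp_rot: [3.141, 0.002, -0.0]
wrist_force: [-1.8, -0.1, 4.8]
width: -0.001
grip_force: 2.6
```

```bash
python3 - <<'E'
from h import *
from workcell import bot, imaging
s=bot.read_state(); print(s["tool_pos"],s["wrist_force"],s["torque"])
d=pickle.load(open("cams.pkl","rb")); c=d["scene"]; u,v=proj(c,[.428,-.339,.05]).astype(int); x0,y0=u-50,v-50
n=imaging.read_camera("scene"); w=imaging.read_camera("wrist")
g=[cv2.cvtColor(k["img"],cv2.COLOR_RGB2GRAY) for k in (c,n)]
pts=np.array([[x0+63,y0+51],[x0+55,y0+59]],np.float32).reshape(-1,1,2)
q,st,e=cv2.calcOpticalFlowPyrLK(g[0],g[1],pts,None,winSize=(9,9)); print((q-pts)[:,0])
a=cv2.resize(n["img"][y0+15:y0+85,x0+15:x0+85,::-1],(400,400),interpolation=cv2.INTER_CUBIC)
b=cv2.resize(w["img"][150:384,128:384,::-1],(400,366)); b=cv2.copyMakeBorder(b,0,34,0,0,cv2.BORDER_CONSTANT)
cv2.imwrite("pics/press4.png",np.hstack([a,b]))
E
```

```text
[ 0.43000112 -0.34049977  0.01550827] [-1.77150585 -0.08659411  4.84933846] [-0.09421315  0.4838123   0.00189041]
[[0.7803955  1.5880737 ]
 [0.49572754 1.1103821 ]]
```

View pics/press4.png

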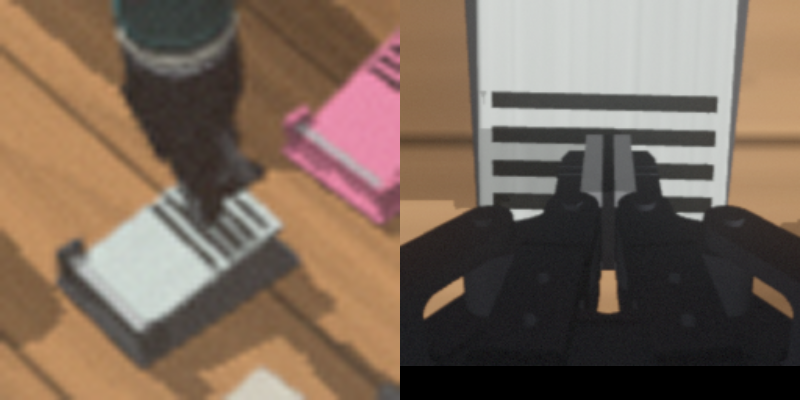

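The tread is going down: its corner has sunk 1.6 px, about 8 mm at the pad, at 4.8 N. I need roughly 12 mm more, and the real fingertips sit higher than the reported z.

Request:
{"name": "step_arm", "arguments": {
  "series": [
    {"x":0.0,"y":0.0,"z":0.006,"ax":0.0,"ay":0.0,"az":0.0,"grip":1.0},
    {"x":0.0,"y":0.0,"z":0.012,"ax":0.0,"ay":0.0,"az":0.0,"grip":1.0},
    {"x":0.0,"y":0.0,"z":0.018,"ax":0.0,"ay":0.0,"az":0.0,"grip":1.0},
    {"x":0.0,"y":0.0,"z":0.018,"ax":0.0,"ay":0.0,"az":0.0,"grip":1.0}
  ]
}}

```text
time: 3.8
tool_pos: [0.4294, -0.3405, 0.0069]
tcp_rot: [3.142, 0.003, -0.003]
wrist_force: [-5.7, -0.9, 7.7]
width: 0.001
grip_force: 3.8
```

Request:
{"name": "step_arm", "arguments": {
  "series": [
    {"x":0.0,"y":0.0,"z":0.004,"ax":0.0,"ay":0.0,"az":0.0,"grip":1.0},
    {"x":0.0,"y":0.0,"z":0.007,"ax":0.0,"ay":0.0,"az":0.0,"grip":1.0},
    {"x":0.0,"y":0.0,"z":0.007,"ax":0.0,"ay":0.0,"az":0.0,"grip":1.0}
  ]
}}

```text
time: 4.1
tool_pos: [0.4294, -0.3406, 0.0061]
tcp_rot: [-3.141, -0.003, 0.004]
wrist_force: [-11.2, 3.8, 26.0]
width: -0.003
grip_force: 13.1
```

```bash
python3 - <<'E'
from h import *
from workcell import bot, imaging
s=bot.read_state(); print(s["tool_pos"],s["wrist_force"],s["torque"])
d=pickle.load(open("cams.pkl","rb")); c=d["scene"]; u,v=proj(c,[.428,-.339,.05]).astype(int); x0,y0=u-50,v-50
n=imaging.read_camera("scene")
g=[cv2.cvtColor(k["img"],cv2.COLOR_RGB2GRAY) for k in (c,n)]
pts=np.array([[x0+63,y0+51],[x0+55,y0+59]],np.float32).reshape(-1,1,2)
q,st,e=cv2.calcOpticalFlowPyrLK(g[0],g[1],pts,None,winSize=(9,9)); print((q-pts)[:,0])
E
```

```text
[ 0.42938148 -0.34061388  0.00612439] [-11.20309929   3.83589974  26.04575541] [0.72725811 2.0927077  0.00499513]
[[1.3079529 3.1893158]
 [0.9038086 2.2068787]]
```

The stop is reached: 26 N with no further travel, 20 mm below first contact. I'll hold there for over half a second, then release.

Request:
{"name": "step_arm", "arguments": {
  "series": [
    {"x":0.0,"y":0.0,"z":0.0,"ax":0.0,"ay":0.0,"az":0.0,"grip":1.0},
    {"x":0.0,"y":0.0,"z":0.0,"ax":0.0,"ay":0.0,"az":0.0,"grip":1.0},
    {"x":0.0,"y":0.0,"z":0.0,"ax":0.0,"ay":0.0,"az":0.0,"grip":1.0},
    {"x":0.0,"y":0.0,"z":0.0,"ax":0.0,"ay":0.0,"az":0.0,"grip":1.0},
    {"x":0.0,"y":0.0,"z":0.0,"ax":0.0,"ay":0.0,"az":0.0,"grip":1.0},
    {"x":0.0,"y":0.0,"z":0.0,"ax":0.0,"ay":0.0,"az":0.0,"grip":1.0},
    {"x":0.0,"y":0.0,"z":-0.03,"ax":0.0,"ay":0.0,"az":0.0,"grip":1.0},
    {"x":0.0,"y":0.0,"z":-0.06,"ax":0.0,"ay":0.0,"az":0.0,"grip":1.0},
    {"x":0.0,"y":0.0,"z":-0.14,"ax":0.0,"ay":0.0,"az":0.0,"grip":1.0},
    {"x":0.0,"y":0.0,"z":-0.24,"ax":0.0,"ay":0.0,"az":0.0,"grip":1.0},
    {"x":0.0,"y":0.0,"z":-0.34,"ax":0.0,"ay":0.0,"az":0.0,"grip":1.0},
    {"x":0.0,"y":0.0,"z":-0.42,"ax":0.0,"ay":0.0,"az":0.0,"grip":1.0}
  ]
}}

```text
time: 5.35
tool_pos: [0.4305, -0.3402, 0.2158]
tcp_rot: [3.141, 0.002, 0.002]
wrist_force: [0.7, -0.3, -0.4]
width: 0.001
grip_force: 0.0
```

```bash
python3 - <<'E'
from h import *
from workcell import bot, imaging
s=bot.read_state(); print(s["tool_pos"],s["wrist_force"],s["q"].round(3))
d=pickle.load(open("cams.pkl","rb")); c=d["scene"]; u,v=proj(c,[.428,-.339,.05]).astype(int); x0,y0=u-50,v-50
n=imaging.read_camera("scene")
g=[cv2.cvtColor(k["img"],cv2.COLOR_RGB2GRAY) for k in (c,n)]
pts=np.array([[x0+63,y0+51],[x0+55,y0+59]],np.float32).reshape(-1,1,2)
q,st,e=cv2.calcOpticalFlowPyrLK(g[0],g[1],pts,None,winSize=(9,9)); print((q-pts)[:,0])
mv(s,(.475,-.029,.23),5.2)
E
```

```text
[ 0.43050893 -0.34020944  0.21582926] [ 0.6612272  -0.25828757 -0.43098663] [-0.714  0.019  1.868  0.     1.253  0.855]
[[-0.01885986 -0.00093079]
 [-0.01551819 -0.00828552]]
turn deg [ 1.000e-01 -3.000e-02 -9.512e+01] norm [ 3.4000e-03 -9.0000e-04 -3.1706e+00]
turn deg [-3.000e-02 -1.000e-01  8.488e+01] norm [-9.0000e-04 -3.3000e-03  2.8294e+00]
shift [ 0.0899 -0.6223 -0.0287]
```

Request:
{"name": "step_arm", "arguments": {
  "series": [
    {"x":0.01,"y":-0.09,"z":-0.01,"ax":0.0,"ay":0.0,"az":-0.25,"grip":0.0},
    {"x":0.025,"y":-0.18,"z":-0.02,"ax":0.0,"ay":0.0,"az":-0.5,"grip":0.0},
    {"x":0.04,"y":-0.27,"z":-0.03,"ax":0.0,"ay":0.0,"az":-0.75,"grip":0.0},
    {"x":0.05,"y":-0.36,"z":-0.03,"ax":0.0,"ay":0.0,"az":-1.0,"grip":0.0},
    {"x":0.065,"y":-0.45,"z":-0.03,"ax":0.0,"ay":0.0,"az":-1.0,"grip":0.0},
    {"x":0.08,"y":-0.54,"z":-0.03,"ax":0.0,"ay":0.0,"az":-1.0,"grip":0.0},
    {"x":0.09,"y":-0.62,"z":-0.03,"ax":0.0,"ay":0.0,"az":-1.0,"grip":0.0},
    {"x":0.09,"y":-0.62,"z":-0.03,"ax":0.0,"ay":0.0,"az":-1.0,"grip":0.0}
  ]
}}

```text
time: 6.2
tool_pos: [0.4745, -0.0257, 0.2274]
tcp_rot: [-3.029, -0.823, 0.001]
wrist_force: [0.0, -1.4, -0.3]
width: 0.501
grip_force: 0.0
```

Request:
{"name": "step_arm", "arguments": {
  "series": [
    {"x":0.0,"y":0.0,"z":0.0,"ax":0.0,"ay":0.0,"az":-0.25,"grip":0.0},
    {"x":0.0,"y":0.0,"z":0.0,"ax":0.0,"ay":0.0,"az":-0.5,"grip":0.0},
    {"x":0.0,"y":0.0,"z":0.0,"ax":0.0,"ay":0.0,"az":-0.75,"grip":0.0},
    {"x":0.0,"y":0.0,"z":0.0,"ax":0.0,"ay":0.0,"az":-1.0,"grip":0.0}
  ]
}}

```text
time: 6.6
tool_pos: [0.4742, -0.0308, 0.2273]
tcp_rot: [-2.715, -1.579, 0.002]
wrist_force: [0.6, -0.0, 0.4]
width: 0.497
grip_force: 0.0
```

Request:
{"name": "step_arm", "arguments": {
  "series": [
    {"x":0.0,"y":0.0,"z":0.0,"ax":0.0,"ay":0.0,"az":-0.25,"grip":0.0},
    {"x":0.0,"y":0.0,"z":0.0,"ax":0.0,"ay":0.0,"az":-0.5,"grip":0.0},
    {"x":0.0,"y":0.0,"z":0.0,"ax":0.0,"ay":0.0,"az":-0.75,"grip":0.0},
    {"x":0.0,"y":0.0,"z":0.0,"ax":0.0,"ay":0.0,"az":-1.0,"grip":0.0},
    {"x":0.0,"y":0.0,"z":0.0,"ax":0.0,"ay":0.0,"az":-1.0,"grip":0.0}
  ]
}}

```text
time: 7.1
tool_pos: [0.4743, -0.0309, 0.2274]
tcp_rot: [-2.22, -2.222, 0.001]
wrist_force: [0.5, -0.8, 0.5]
width: 0.506
grip_force: 0.0
```

```bash
python3 - <<'E'
from h import *
from workcell import bot, imaging
s=bot.read_state(); print(s["tool_pos"],s["wrist_force"],s["q"].round(3),s["width"])
mv(s,(.475,-.029,.14),5.2)
w=imaging.read_camera("wrist"); n=imaging.read_camera("scene")
pickle.dump({"w":w,"n":n},open("c2.pkl","wb"))
R=Ro.from_rotvec(s["tcp_rot"]).as_matrix()
for X in ([.475,-.029,.135],s["tool_pos"]): print("wrist",proj(w,X),"scene",proj(n,X))
e=np.array([-.09,.996,0])*.063
for k in (1,-1): print("bar end",proj(w,np.array([.475,-.029,.135])+k*e))
a=cv2.resize(w["img"][:,:,::-1],(400,300)); u,v=proj(n,[.475,-.029,.18]).astype(int)
b=cv2.resize(n["img"][v-45:v+45,u-60:u+60,::-1],(400,300),interpolation=cv2.INTER_CUBIC); print(u-60,v-45)
cv2.imwrite("pics/h.png",np.hstack([a,b]))
E
```

```text
[ 0.47428709 -0.03088008  0.22741727] [ 0.53541596 -0.75193929  0.51357446] [-0.117 -0.132  1.99  -0.     1.285 -0.118] 0.5060813364594402
turn deg [-0.08 -0.   -5.14] norm [-2.500e-03 -1.000e-04 -1.714e-01]
turn deg [-0.0000e+00  1.1000e-01  1.7486e+02] norm [-1.0000e-04  3.8000e-03  5.8286e+00]
shift [0.0038 0.0017 0.1748]
wrist [261.98059656 186.57740101] scene [251.30797541 174.49250763]
wrist [261.06677957 232.3391378 ] scene [250.53458706 157.61771104]
bar end [254.95297728 109.30464646]
bar end [268.13243193 254.22040299]
191 121
```

View pics/h.png

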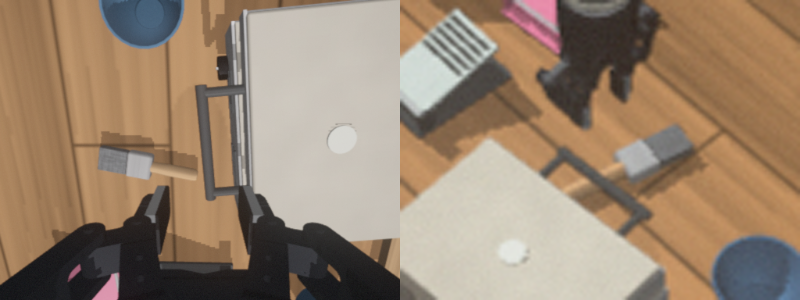

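The wrist view shows the bar from (201,88) to (211,197), matching the predicted (199,85) to (209,198), and it lies between the finger lines at x 160 and 243. In the scene half the true tips sit about 20 mm above the reported TCP, which agrees with the treadle contact. I'll descend with that allowance.

Request:
{"name": "step_arm", "arguments": {
  "series": [
    {"x":0.004,"y":0.0,"z":0.05,"ax":0.0,"ay":0.0,"az":-0.17,"grip":0.0},
    {"x":0.004,"y":0.0,"z":0.1,"ax":0.0,"ay":0.0,"az":-0.17,"grip":0.0},
    {"x":0.004,"y":0.0,"z":0.14,"ax":0.0,"ay":0.0,"az":-0.17,"grip":0.0},
    {"x":0.004,"y":0.0,"z":0.18,"ax":0.0,"ay":0.0,"az":-0.17,"grip":0.0},
    {"x":0.004,"y":0.0,"z":0.22,"ax":0.0,"ay":0.0,"az":-0.17,"grip":0.0},
    {"x":0.004,"y":0.0,"z":0.25,"ax":0.0,"ay":0.0,"az":-0.17,"grip":0.0},
    {"x":0.004,"y":0.0,"z":0.25,"ax":0.0,"ay":0.0,"az":-0.17,"grip":0.0}
  ]
}}

```text
time: 7.9
tool_pos: [0.4723, -0.0282, 0.1005]
tcp_rot: [-2.119, -2.314, 0.005]
wrist_force: [-0.2, -0.5, 1.1]
width: 0.496
grip_force: 0.0
```

```bash
python3 - <<'E'
from h import *
from workcell import bot, imaging
s=bot.read_state(); print(s["tool_pos"],s["wrist_force"],s["width"],s["q"].round(3))
w=imaging.read_camera("wrist"); n=imaging.read_camera("scene")
a=cv2.resize(w["img"][150:384,100:412,::-1],(400,300)); u,v=proj(n,[.475,-.029,.135]).astype(int)
b=cv2.resize(n["img"][v-36:v+24,u-40:u+40,::-1],(400,300),interpolation=cv2.INTER_CUBIC)
print((proj(n,[.475,-.029,.135])-[u-40,v-36])*5,(proj(n,s["tool_pos"])-[u-40,v-36])*5)
cv2.imwrite("pics/h2.png",np.hstack([a,b]))
E
```

```text
[ 0.47231578 -0.02819749  0.100524  ] [-0.19638766 -0.51295261  1.12220531] 0.49623566709560935 [-0.112 -0.02   2.132 -0.     1.035 -0.2  ]
[201.53987704 182.46253813] [206.12046562 209.80728531]
```

View pics/h2.png

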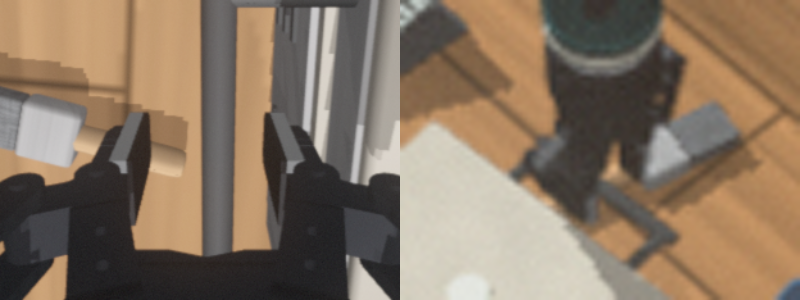

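The bar lies between the pads (bar column 218, pads at 145 and 268) and the tips are about 20 mm below it. I'll shift 3 mm towards the lid and close.

Request:
{"name": "step_arm", "arguments": {
  "series": [
    {"x":0.0,"y":0.006,"z":-0.004,"ax":0.0,"ay":0.0,"az":0.0,"grip":0.0},
    {"x":0.0,"y":0.006,"z":-0.004,"ax":0.0,"ay":0.0,"az":0.0,"grip":1.0},
    {"x":0.0,"y":0.006,"z":-0.004,"ax":0.0,"ay":0.0,"az":0.0,"grip":1.0},
    {"x":0.0,"y":0.006,"z":-0.004,"ax":0.0,"ay":0.0,"az":0.0,"grip":1.0},
    {"x":0.0,"y":0.006,"z":-0.004,"ax":0.0,"ay":0.0,"az":0.0,"grip":1.0},
    {"x":0.0,"y":0.006,"z":-0.004,"ax":0.0,"ay":0.0,"az":0.0,"grip":1.0},
    {"x":0.0,"y":0.006,"z":-0.004,"ax":0.0,"ay":0.0,"az":0.0,"grip":1.0}
  ],
  "force": 40
}}

```text
time: 8.7
tool_pos: [0.4764, -0.0282, 0.1063]
tcp_rot: [-2.118, -2.318, 0.004]
wrist_force: [-7.0, -0.5, 8.5]
width: 0.12
grip_force: 39.4
```

```bash
python3 - <<'E'
from h import *
from workcell import bot
s=bot.read_state(); print(s["tool_pos"],s["wrist_force"],s["width"],s["grip_force"])
R=Ro.from_rotvec(s["tcp_rot"]); r=np.hypot(.22,.02); a0=np.arctan2(.02,.22); y=np.radians(5.2); f=np.array([np.cos(y),np.sin(y),0])
pos=lambda t: r*(-np.cos(t+a0)*f+np.sin(t+a0)*np.array([0,0,1]))
for t in np.arange(0,1.41,.058).tolist()+[1.39]: print(round(t,3),(R.inv().apply(pos(t)-pos(0))/.5).round(4))
E
```

```text
[ 0.47635335 -0.02824967  0.10625438] [-7.00166248 -0.51267546  8.53548631] 0.11961409298321402 39.36794400215149
0.0 [0. 0. 0.]
0.058 [-0.      0.003  -0.0254]
0.116 [-0.      0.0074 -0.0507]
0.174 [-0.      0.0133 -0.0756]
0.232 [-0.      0.0207 -0.1002]
0.29 [-0.      0.0294 -0.1242]
0.348 [-0.      0.0396 -0.1478]
0.406 [-0.      0.0511 -0.1707]
0.464 [-0.      0.0638 -0.1929]
0.522 [-0.      0.0779 -0.2143]
0.58 [-0.      0.0932 -0.2349]
0.638 [-0.      0.1096 -0.2545]
0.696 [-0.      0.1272 -0.2732]
0.754 [-0.      0.1458 -0.2908]
0.812 [-0.      0.1654 -0.3073]
0.87 [-0.      0.1859 -0.3227]
0.928 [-0.      0.2073 -0.3368]
0.986 [-0.      0.2294 -0.3497]
1.044 [-0.      0.2523 -0.3612]
1.102 [-0.      0.2758 -0.3714]
1.16 [-0.      0.2998 -0.3803]
1.218 [-0.      0.3243 -0.3877]
1.276 [-0.      0.3493 -0.3937]
1.334 [-0.      0.3745 -0.3982]
1.392 [-0.      0.3999 -0.4013]
1.39 [-0.      0.399  -0.4012]
```

Request:
{"name": "step_arm", "arguments": {
  "series": [
    {"x":0.0,"y":0.001,"z":-0.012,"ax":0.0,"ay":0.0,"az":0.0,"grip":1.0},
    {"x":0.0,"y":0.002,"z":-0.025,"ax":0.0,"ay":0.0,"az":0.0,"grip":1.0},
    {"x":0.0,"y":0.004,"z":-0.038,"ax":0.0,"ay":0.0,"az":0.0,"grip":1.0},
    {"x":0.0,"y":0.007,"z":-0.051,"ax":0.0,"ay":0.0,"az":0.0,"grip":1.0},
    {"x":0.0,"y":0.01,"z":-0.063,"ax":0.0,"ay":0.0,"az":0.0,"grip":1.0},
    {"x":0.0,"y":0.013,"z":-0.076,"ax":0.0,"ay":0.0,"az":0.0,"grip":1.0},
    {"x":0.0,"y":0.013,"z":-0.076,"ax":0.0,"ay":0.0,"az":0.0,"grip":1.0}
  ]
}}

```text
time: 9.4
tool_pos: [0.4827, -0.0276, 0.1437]
tcp_rot: [-2.117, -2.318, 0.004]
wrist_force: [-7.1, -2.9, -2.0]
width: 0.123
grip_force: 39.1
```

```bash
python3 - <<'E'
from h import *
from workcell import bot, imaging
s=bot.read_state(); print(s["tool_pos"],s["wrist_force"],s["width"],s["grip_force"])
n=imaging.read_camera("scene"); u,v=proj(n,[.53,-.02,.16]).astype(int)
cv2.imwrite("pics/l1.png",cv2.resize(n["img"][v-60:v+60,u-80:u+80,::-1],(480,360),interpolation=cv2.INTER_CUBIC))
E
```

```text
[ 0.48273604 -0.02764339  0.14371775] [-7.11946295 -2.85169451 -1.98627834] 0.12269327474295252 39.08231556415558
```

View pics/l1.png

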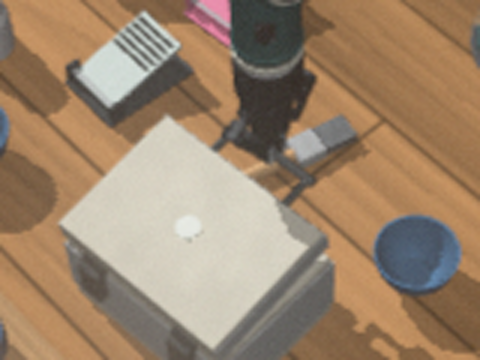

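The lid has lifted with the bar in the grip and the bowls and brush are in place. That was my tenth picture, so from here I go by numbers.

Request:
{"name": "step_arm", "arguments": {
  "series": [
    {"x":0.0,"y":0.007,"z":-0.025,"ax":0.0,"ay":0.0,"az":0.0,"grip":1.0},
    {"x":0.0,"y":0.016,"z":-0.049,"ax":0.0,"ay":0.0,"az":0.0,"grip":1.0},
    {"x":0.0,"y":0.026,"z":-0.072,"ax":0.0,"ay":0.0,"az":0.0,"grip":1.0},
    {"x":0.0,"y":0.038,"z":-0.095,"ax":0.0,"ay":0.0,"az":0.0,"grip":1.0},
    {"x":0.0,"y":0.05,"z":-0.117,"ax":0.0,"ay":0.0,"az":0.0,"grip":1.0},
    {"x":0.0,"y":0.065,"z":-0.139,"ax":0.0,"ay":0.0,"az":0.0,"grip":1.0},
    {"x":0.0,"y":0.08,"z":-0.159,"ax":0.0,"ay":0.0,"az":0.0,"grip":1.0},
    {"x":0.0,"y":0.096,"z":-0.179,"ax":0.0,"ay":0.0,"az":0.0,"grip":1.0},
    {"x":0.0,"y":0.114,"z":-0.198,"ax":0.0,"ay":0.0,"az":0.0,"grip":1.0},
    {"x":0.0,"y":0.132,"z":-0.215,"ax":0.0,"ay":0.0,"az":0.0,"grip":1.0},
    {"x":0.0,"y":0.152,"z":-0.232,"ax":0.0,"ay":0.0,"az":0.0,"grip":1.0},
    {"x":0.0,"y":0.152,"z":-0.232,"ax":0.0,"ay":0.0,"az":0.0,"grip":1.0}
  ]
}}

```text
time: 10.65
tool_pos: [0.5607, -0.0206, 0.2653]
tcp_rot: [2.117, 2.318, 0.002]
wrist_force: [-12.1, -3.1, 12.8]
width: 0.114
grip_force: 40.0
```

Request:
{"name": "step_arm", "arguments": {
  "series": [
    {"x":0.0,"y":0.018,"z":-0.018,"ax":0.0,"ay":0.0,"az":0.0,"grip":1.0},
    {"x":0.0,"y":0.038,"z":-0.033,"ax":0.0,"ay":0.0,"az":0.0,"grip":1.0},
    {"x":0.0,"y":0.06,"z":-0.045,"ax":0.0,"ay":0.0,"az":0.0,"grip":1.0},
    {"x":0.0,"y":0.083,"z":-0.057,"ax":0.0,"ay":0.0,"az":0.0,"grip":1.0},
    {"x":0.0,"y":0.107,"z":-0.067,"ax":0.0,"ay":0.0,"az":0.0,"grip":1.0},
    {"x":0.0,"y":0.131,"z":-0.076,"ax":0.0,"ay":0.0,"az":0.0,"grip":1.0},
    {"x":0.0,"y":0.155,"z":-0.083,"ax":0.0,"ay":0.0,"az":0.0,"grip":1.0},
    {"x":0.0,"y":0.18,"z":-0.089,"ax":0.0,"ay":0.0,"az":0.0,"grip":1.0},
    {"x":0.0,"y":0.205,"z":-0.094,"ax":0.0,"ay":0.0,"az":0.0,"grip":1.0},
    {"x":0.0,"y":0.22,"z":-0.097,"ax":0.0,"ay":0.0,"az":0.0,"grip":1.0},
    {"x":0.0,"y":0.228,"z":-0.098,"ax":0.0,"ay":0.0,"az":0.0,"grip":1.0},
    {"x":0.0,"y":0.228,"z":-0.098,"ax":0.0,"ay":0.0,"az":0.0,"grip":1.0}
  ]
}}

```text
time: 11.85
tool_pos: [0.6772, -0.0101, 0.3144]
tcp_rot: [2.114, 2.314, 0.011]
wrist_force: [-0.2, -1.4, 7.8]
width: 0.096
grip_force: 38.9
```

```bash
python3 - <<'E'
from h import *
from workcell import bot, imaging
s=bot.read_state(); print(s["tool_pos"],s["wrist_force"],s["width"],s["grip_force"])
y=np.radians(5.2); f=np.array([np.cos(y),np.sin(y),0]); hd=(s["tool_pos"]-[.4764,-.0282,0])@f
r=np.hypot(.22,.02); print("horizontal travel",hd,"theta",np.arccos((.22-hd)/r)-np.arctan2(.02,.22))
d=pickle.load(open("cams.pkl","rb")); n=imaging.read_camera("scene"); t=imaging.read_camera("top")
pickle.dump({"scene":n,"top":t},open("c3.pkl","wb"))
for k in (n,t):pass
# predicted lid under-face/top-face corners for a few angles in the top view; pale mask extents
hinge=np.array([.4764,-.0282,.135])+.22*f-[0,0,.02]; lat=np.array([-f[1],f[0],0])
im=cv2.cvtColor(t["img"],cv2.COLOR_RGB2HSV); m=((im[...,1]<60)&(im[...,2]>120)).astype(np.uint8)
u,v=proj(t,hinge+[0,0,.1]).astype(int); print("hinge px",proj(t,hinge))
for th in (1.3,1.39,1.48):
    rr=-np.cos(th)*f+np.sin(th)*np.array([0,0,1]); nn=np.sin(th)*f+np.cos(th)*np.array([0,0,1])
    print(th,"top:",*[proj(t,hinge+rr*a+nn*b+lat*c).round(1) for a,b in((.175,0),(.175,.04)) for c in(-.12,.12)],"scene:",*[proj(n,hinge+rr*a+nn*b+lat*c).round(1) for a,b in((.175,0),(.175,.04)) for c in(.12,)])
np.set_printoptions(linewidth=200)
for dx in (-35,-25,25,35): print("col",u+dx,[ (i,*t["img"][i,u+dx]) for i in range(v-45,v+30,3)])
E
```

```text
[ 0.67721102 -0.01006418  0.3143964 ] [-0.21693711 -1.38910738  7.76842269] 0.09605372787181748 38.854610323905945
horizontal travel 0.20162825889810426 theta 1.396875308463264
hinge px [260.01947869 140.06267613]
1.3 top: [298.6 135. ] [223.9 142. ] [297.6 122.4] [222.6 129.4] scene: [240.2 202.9] [230.9 209.2]
1.39 top: [298.2 130. ] [223.4 137. ] [297.  117.5] [222.2 124.6] scene: [236.5 205.5] [227.  212.8]
1.48 top: [297.7 125.1] [222.9 132.2] [296.4 112.9] [221.9 119.9] scene: [232.8 208.5] [223.2 216.6]
col 224 [(86, np.uint8(177), np.uint8(154), np.uint8(139)), (89, np.uint8(75), np.uint8(76), np.uint8(80)), (92, np.uint8(77), np.uint8(82), np.uint8(91)), (95, np.uint8(78), np.uint8(89), np.uint8(102)), (98, np.uint8(83), np.uint8(99), np.uint8(117)), (101, np.uint8(82), np.uint8(99), np.uint8(116)), (104, np.uint8(80), np.uint8(96), np.uint8(114)), (107, np.uint8(79), np.uint8(96), np.uint8(114)), (110, np.uint8(84), np.uint8(106), np.uint8(127)), (113, np.uint8(89), np.uint8(82), np.uint8(76)), (116, np.uint8(201), np.uint8(162), np.uint8(124)), (119, np.uint8(197), np.uint
[... 3793 characters left out ...]
.uint8(202), np.uint8(192)), (122, np.uint8(191), np.uint8(189), np.uint8(188)), (125, np.uint8(193), np.uint8(192), np.uint8(191)), (128, np.uint8(197), np.uint8(193), np.uint8(186)), (131, np.uint8(88), np.uint8(84), np.uint8(77)), (134, np.uint8(122), np.uint8(103), np.uint8(86)), (137, np.uint8(154), np.uint8(130), np.uint8(109)), (140, np.uint8(189), np.uint8(169), np.uint8(152)), (143, np.uint8(199), np.uint8(186), np.uint8(173)), (146, np.uint8(205), np.uint8(194), np.uint8(179)), (149, np.uint8(207), np.uint8(197), np.uint8(184)), (152, np.uint8(210), np.uint8(202), np.uint8(190)), (155, np.uint8(212), np.uint8(203), np.uint8(190)), (158, np.uint8(213), np.uint8(205), np.uint8(190))]
```

The top view agrees with 1.39 rad: the lid's edge face runs over rows 118–130 at column 294, predicted 117.5–130. The opening has shrunk slightly and the tool is pushed up by about 8 N, so I'll lower it a little to seat the bar, then hold.

Request:
{"name": "step_arm", "arguments": {
  "series": [
    {"x":0.0,"y":0.0,"z":0.003,"ax":0.0,"ay":0.0,"az":0.0,"grip":1.0},
    {"x":0.0,"y":0.0,"z":0.006,"ax":0.0,"ay":0.0,"az":0.0,"grip":1.0},
    {"x":0.0,"y":0.0,"z":0.008,"ax":0.0,"ay":0.0,"az":0.0,"grip":1.0},
    {"x":0.0,"y":0.0,"z":0.008,"ax":0.0,"ay":0.0,"az":0.0,"grip":1.0},
    {"x":0.0,"y":0.0,"z":0.008,"ax":0.0,"ay":0.0,"az":0.0,"grip":1.0}
  ]
}}

```text
time: 12.45
tool_pos: [0.6779, -0.01, 0.3143]
tcp_rot: [2.111, 2.311, 0.017]
wrist_force: [-1.5, -1.4, 16.5]
width: 0.094
grip_force: 41.5
```

Friction holds the bar, so the extra push does nothing. I'll relieve the vertical load and let it settle.

Request:
{"name": "step_arm", "arguments": {
  "series": [
    {"x":0.0,"y":-0.002,"z":-0.005,"ax":0.0,"ay":0.0,"az":0.0,"grip":1.0},
    {"x":0.0,"y":-0.002,"z":-0.01,"ax":0.0,"ay":0.0,"az":0.0,"grip":1.0},
    {"x":0.0,"y":-0.002,"z":-0.013,"ax":0.0,"ay":0.0,"az":0.0,"grip":1.0},
    {"x":0.0,"y":-0.002,"z":-0.013,"ax":0.0,"ay":0.0,"az":0.0,"grip":1.0},
    {"x":0.0,"y":-0.002,"z":-0.013,"ax":0.0,"ay":0.0,"az":0.0,"grip":1.0},
    {"x":0.0,"y":-0.002,"z":-0.013,"ax":0.0,"ay":0.0,"az":0.0,"grip":1.0},
    {"x":0.0,"y":-0.002,"z":-0.013,"ax":0.0,"ay":0.0,"az":0.0,"grip":1.0},
    {"x":0.0,"y":-0.002,"z":-0.013,"ax":0.0,"ay":0.0,"az":0.0,"grip":1.0}
  ]
}}

```text
time: 13.25
tool_pos: [0.6741, -0.0103, 0.3141]
tcp_rot: [2.116, 2.316, 0.006]
wrist_force: [-0.9, -1.6, 10.1]
width: 0.092
grip_force: 40.1
```

Request:
{"name": "step_arm", "arguments": {
  "series": [
    {"x":0.0,"y":0.0,"z":0.0,"ax":0.0,"ay":0.0,"az":0.0,"grip":1.0},
    {"x":0.0,"y":0.0,"z":0.0,"ax":0.0,"ay":0.0,"az":0.0,"grip":1.0},
    {"x":0.0,"y":0.0,"z":0.0,"ax":0.0,"ay":0.0,"az":0.0,"grip":1.0},
    {"x":0.0,"y":0.0,"z":0.0,"ax":0.0,"ay":0.0,"az":0.0,"grip":1.0},
    {"x":0.0,"y":0.0,"z":0.0,"ax":0.0,"ay":0.0,"az":0.0,"grip":1.0}
  ]
}}

```text
time: 13.75
tool_pos: [0.6741, -0.0103, 0.3141]
tcp_rot: [2.116, 2.316, 0.006]
wrist_force: [-0.9, -2.3, 9.2]
width: 0.094
grip_force: 40.1
```

```bash
python3 - <<'E'
from h import *
from workcell import bot, imaging
s=bot.read_state(); print(s["tool_pos"],s["wrist_force"],s["width"],s["grip_force"],abs(s["joint_vel"]).max())
d=pickle.load(open("c3.pkl","rb"))
t=imaging.read_camera("top"); n=imaging.read_camera("scene")
for c in (224,294): print(c,[int(t["img"][i,c,2]) for i in range(114,140)],[int(d["top"]["img"][i,c,2]) for i in range(114,140)])
d0=pickle.load(open("cams.pkl","rb"))["scene"]; u,v=proj(n,[.428,-.339,.05]).astype(int)
print("treadle diff",np.abs(n["img"][v-2:v+20,u-5:u+15].astype(int)-d0["img"][v-2:v+20,u-5:u+15]).mean())
E
```

```text
[ 0.67407525 -0.01031148  0.31410753] [-0.90458888 -2.30007399  9.18955161] 0.09431103534356891 40.08209824562073 0.002798587602701292
224 [101, 125, 124, 121, 118, 121, 124, 124, 120, 108, 77, 96, 137, 142, 146, 145, 144, 144, 145, 143, 142, 135, 127, 112, 72, 78] [101, 124, 124, 121, 119, 121, 124, 124, 120, 107, 112, 141, 141, 145, 145, 143, 144, 145, 143, 142, 140, 137, 118, 80, 76, 78]
294 [112, 115, 119, 118, 146, 185, 190, 190, 189, 189, 190, 191, 192, 192, 184, 179, 169, 99, 77, 77, 81, 94, 107, 108, 123, 140] [111, 116, 119, 123, 157, 192, 190, 189, 188, 190, 192, 191, 191, 188, 186, 179, 135, 77, 76, 80, 86, 97, 106, 109, 123, 140]
treadle diff 46.87045454545454
```

```bash
python3 - <<'E'
from h import *
from workcell import imaging
d=pickle.load(open("cams.pkl","rb"))
for n in ("scene","top"):
    c=imaging.read_camera(n); o=d[n]; u,v=proj(c,[.428,-.339,.05]).astype(int)
    for k in (o,c):
        g=cv2.cvtColor(k["img"],cv2.COLOR_RGB2HSV)[v-30:v+30,u-25:u+25]; m=((g[...,1]<45)&(g[...,2]>90)); y,x=np.nonzero(m); print(n,m.sum(),x.min(),x.max(),y.min(),y.max(),g[30,25],g[40,20])
E
```

```text
scene 608 0 49 17 55 [ 42   9 141] [ 72  12 216]
scene 261 0 49 0 59 [54 22 58] [ 23  24 130]
top 815 11 37 6 41 [ 36   9 138] [ 5 16 96]
top 822 11 37 6 41 [ 36   9 142] [  5  15 100]
```

In the top view the treadle is unchanged, so it is up; in the scene view the arm only hides it. The lid is steady at about 1.38 rad, gripped at 40 N.

```bash
python3 -c "
from workcell import bot
print(bot.finish_job())"
```

```text
the job is handed in; nothing more can be done
None
```

I pressed the treadle to its stop, held it there for over half a second and let it spring back, then swung the lid up to about 1.38 rad (balance point 1.39). I handed the job in with the gripper still holding the handle at 40 N; no verdict came back.

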